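# Tighten the dish-clamping ring with a pin spanner

## Robot

A 6-joint arm with a two-finger parallel gripper is mounted at the origin on the work surface. World frame = base frame: x ahead of the robot, y to its left, z up, the work surface at z = 0. Lengths are in mm, angles in rad, forces in N, time in s.
With the tool pointing down it reaches from about 375 to 750 mm from the base axis. Payload 9 kg.
Tool frame: the origin (TCP) lies at the very end of the fingers, on their centre line; the grasp point (between the pads) lies 19 mm behind it; z points along the fingers, y is the line along which they close (so a half turn about z gives the same grasp; the last joint's range is limited). The gripper opens to 85 mm and grips with 20 to 120 N. Pads are 22 mm wide; open, the fingers measure 114 mm over their backs; the gripper's body (76 mm by 85 mm) begins 54 mm behind the grasp point. The pads swing forward as they close: fully open they stand 13 mm farther back than shut.
Start: joints at [-0.218, 0.104, 0.097, 1.564, 0, 1.353], TCP at [600.031, 0.003, 231.331] pointing down, gripper open.
Joint ranges: [-2.99, 2.99], [-0.84, 1.86], [-1.1, 1.16], [-1.84, 2.11], [-1.51, 1.56], [-3.14, 3.14]. Speed limits (rad/s): [2.22, 2.22, 2.57, 3.14, 3.14, 3.14].

## Interface

Orientations are given as [roll, pitch, yaw] about the fixed x, y, z axes, in that order (R = Rz(yaw) Ry(pitch) Rx(roll)).
In Python, from cell import arm, viewer, ticket gives the robot as it stands.
- The arm moves only by the tool arm_command, never from a script. Its argument "targets" is a list of rows, each a list of 7 numbers: the opening, from -1 (shut) to 1 (fully open), so that 0 is half open, then the shift along the tool's x, y, z as a fraction of full scale, then the turn, a rotation vector about the tool's x, y, z as a fraction of full scale. A call has 1 to 20 rows; each row is the pose to reach, as a shift and turn from the pose commanded when the call began, along the tool's axes at that moment; what a row does not reach only later rows make up. Full scale, the value 1, is 0.1 m for a shift and 45 degrees for a turn. A row lasts 1/8 s, in which the tool goes at most 62.5 mm and 10.7 degrees, less where a joint would pass 70% of its speed; a pose out of reach is approached as far as the arm can. A call with a number of a shift or a turn outside -1 to 1 is refused whole. A call with a gripper value outside its range is refused whole. The fingers move at their own pace and stop on an object; "squeeze" is the grip in N (left out, the last holds). Time passes only in rows, so rows that repeat a pose let the fingers close. It gives the time, the measured TCP pose, the force, the opening and the grip force at its end, in the units of the state.
- arm.sense(): the state, without advancing time (a new reading comes with each control period).
- viewer.get_image(name): name is "scene" or "side" or "wrist"; returns a dict with "color" (400x640x3 uint8, blue, green, red), "camera_matrix" (3x3 intrinsics, pixels), "world_from_camera" (4x4, takes a point from camera to world coordinates); the wrist camera has in their place "T_tool_cam" (4x4, takes a point from camera to tool coordinates, whose origin is the TCP and whose axes are the flange's). Camera axes: x right, y down, z forward; pixel columns grow to the right and rows downward; lengths in mm; the calibration is good to about 2 mm. A picture is of the moment at which its call begins: read the wrist's pose just before it. There is no depth.
- ticket.sign_off(): hands the job in; it is judged then, once.
The state is a dict: "t": time; "joint_pos": joint angles; "qvel": joint speeds; "joint_torque": joint torques, N m; "tool_pos": TCP position; "orientation": TCP orientation; "force": force on the tool from outside, world axes, zero at the start; "torque": the same for the moment, N m; "opening": opening from 0.0 (shut) to 1.0 (fully open); "grasp_force": force on a finger pad.
Only numpy, scipy, OpenCV 4.12 (cv2) and the standard library are available. Lean on these libraries where they do the work, as an engineer would, in place of code of your own. Each camera call takes 0.05 s, during which the arm holds its last target. There are 200 camera calls.

## Task

A brass dish is clamped in the tilted black chasing block by a flat ring with eight holes. Take the two-pin spanner from its wooden rest, engage both pins in opposite holes of the ring, turn the ring clockwise (seen facing it) with the spanner until it comes up against its stop, and put the spanner back standing upright in its rest. Keep the fingers off the ring, and do not disturb the hammer, the pot of punches or the painted dish.

Things in the scene. Friction and masses are not known exactly. Their poses are not given: they have to be found in the camera images.
- chasing_block: Fixed black octagonal block, 180 mm across corners, leaning; origin on the bench, 105 mm straight below ring_centre; z up, face leaning towards its -y. In the middle of the ring the dish lies 9 mm below the ring's face; round it the ring's collar, 71 mm in radius, lies 3 mm below the face.
- ring_centre (a point): Centre of the brass ring's flat top face (38 to 65 mm from it). z = outward normal, 0.45 rad from vertical; x, y lie in the face and turn with the ring. 8 square holes, 10 mm wide, 12 mm deep, square to their radius, 45 deg apart on a circle of 100 mm diameter. Their angle to x is not known and differs from start to start: look or feel for them.
- ring (a joint): Turn of the ring about its axis in rad, growing clockwise seen facing it (a turn about minus the point's z); its stop is at 1.2. It starts between 0.5 and 0.75. Stiff thread: it stays where it is left and takes about 0.45 N m to turn.
- spanner_grip (a point): Centre of the red stem of the two-pin spanner (an inverted T): 16 mm along x, 22 mm along y, from 43 mm below to 35 mm above this point along z (up). Below it a steel bar 118 mm long along x, 20 mm wide, 12 mm thick, underside 54 mm below this point. Two 6 mm pins with tapered tips stick out 9 mm below the bar at x = -50 and +50 mm. 0.2 to 0.4 kg.
- pin_a (a point): Tip of one pin of the spanner, at x = +50 mm, 63 mm below spanner_grip.
- pin_b (a point): Tip of the other pin, at x = -50 mm, 63 mm below spanner_grip.
- pin_mid (a point): Point half-way between the two pin tips.
- rest_slot (a point): Centre of the slot floor of the fixed wooden spanner rest, 30 mm above the bench; the spanner's bar stands on this floor, the pins hang into recesses at its ends. The slot is 128 mm long along x (pointing along the rest) and 28 mm wide along y; its walls rise 10 mm above the floor. Outside the rest is 150 by 56 mm, 40 mm high. z is up.
- hammer_mid (a point): Chasing hammer, 200 mm long, lying on the bench: a bystander. This point is on its handle line.
- punch_pot: Blue pot with punches standing in it, 68 mm wide, 134 mm high over all: a bystander. Origin at the centre of its underside.
- painted_dish: Small painted dish, 92 mm wide, 14 mm high, on the bench: a bystander. Origin at the centre of its underside.
Things that resemble listed ones, but are neither listed nor needed, are in the scene too. What is shaped like the part that bears spanner_grip but orange is not meant. What is shaped like the part that bears rest_slot but purple is not meant.

How it is judged:
By the outcome, as a careful person would: the job done as asked, in the order asked, and still so for the second after the job is handed in, with the robot touching nothing.
It also fails if it takes over 51 s, if anything falls off the work surface, if the arm or the gripper's body presses on something with over 40 N, if the wrist force passes 120 N, or if a joint passes its speed limit or range.

## Working session

There is one attempt and no reset: what is moved stays moved. The work goes in short steps, Python scripts to look and compute and a tool call to move; the robot and the scene stay as the last step left them, time stands still between calls to the robot, and variables do not carry over. Pictures are saved under pics/ and viewed, at most 11 in all, crops included, and the job is handed in when it is done.

Besides the shell and the picture viewer there is one more tool, called after "Request:" by a JSON object that holds its "method" and its "body". arm_command: Moves the arm, as the interface text tells. Shift numbers are shares of 0.1 m and turn numbers shares of 45 degrees, none past 1 either way. Its arguments: {"type":"object","properties":{"targets":{"type":"array","items":{"type":"array","items":{"type":"number","minimum":-1,"maximum":1}}},"squeeze":{"type":"number"}},"required":["targets"]}

```bash
mkdir -p pics
cat > h.py <<'E'
import numpy as np,cv2,pickle
from scipy.spatial.transform import Rotation as R
from cell import arm,viewer,ticket
def grab(n):
    s=arm.sense(); im=viewer.get_image(n)
    K=np.array(im["camera_matrix"])
    if n=="wrist":
        T=np.eye(4);T[:3,:3]=R.from_euler("xyz",s["orientation"]).as_matrix();T[:3,3]=s["tool_pos"]
        T=T@np.array(im["T_tool_cam"])
    else: T=np.array(im["world_from_camera"])
    return np.array(im["color"]),K,T
def ray(K,T,px):
    d=T[:3,:3]@np.linalg.inv(K)@np.array([px[0],px[1],1.]); return T[:3,3],d/np.linalg.norm(d)
def onz(K,T,px,z):
    o,d=ray(K,T,px); return o+d*(z-o[2])/d[2]
def onplane(K,T,px,p,n):
    o,d=ray(K,T,px); return o+d*(np.dot(p-o,n)/np.dot(d,n))
def proj(K,T,P):
    P=np.atleast_2d(P); c=(P-T[:3,3])@T[:3,:3]; u=c@K.T; return u[:,:2]/u[:,2:]
def tri(rs):
    A=np.zeros((3,3));b=np.zeros(3)
    for o,d in rs:
        M=np.eye(3)-np.outer(d,d);A+=M;b+=M@o
    return np.linalg.solve(A,b)
def rel(dpos=None,Rt=None):
    "world target pos / rotation -> row numbers from the present pose"
    s=arm.sense();R0=R.from_euler("xyz",s["orientation"])
    return np.round(R0.inv().apply(np.array(dpos)-s["tool_pos"])/100,3),np.round((R0.inv()*Rt).as_rotvec()/(np.pi/4),3)
E
python3 - <<'E'
from h import *
d={}
for n in("scene","side","wrist"):
    c,K,T=grab(n);d[n]=(c,K,T);cv2.imwrite(f"pics/{n}0.png",c);print(n,T[:3,3].round(),T[:3,2].round(2))
pickle.dump(d,open("v0.pkl","wb"));print(arm.sense())
E
```

```text
scene [1111. -665.  983.] [-0.43  0.55 -0.71]
side [570. 571. 786.] [ 0.04 -0.63 -0.77]
wrist [600.  69. 372.] [-0.   -0.27 -0.96]
{'t': 0.15, 'joint_pos': array([-2.17702228e-01,  1.04566065e-01,  9.66530927e-02,  1.56389482e+00,
        2.46797981e-05,  1.35311108e+00]), 'qvel': array([-0.00111411, -0.00288617,  0.00261908,  0.00075902, -0.00023804,
        0.00159252]), 'joint_torque': array([ 3.56894714e-03, -5.57353413e+01,  5.04006886e+01,  1.24952567e-02,
       -2.60494489e-04,  1.42527287e-05]), 'tool_pos': array([5.99751704e+02, 7.07892233e-02, 2.30701501e+02]), 'orientation': array([-3.14061039e+00, -2.42543578e-04,  1.57077921e+00]), 'force': array([-0.83706759,  0.01465821,  0.31008077]), 'torque': array([-0.00573527,  0.01034904,  0.02727335]), 'grasp_force': 0.0, 'opening': 1.0004256088528434}
```

View pics/scene0.png

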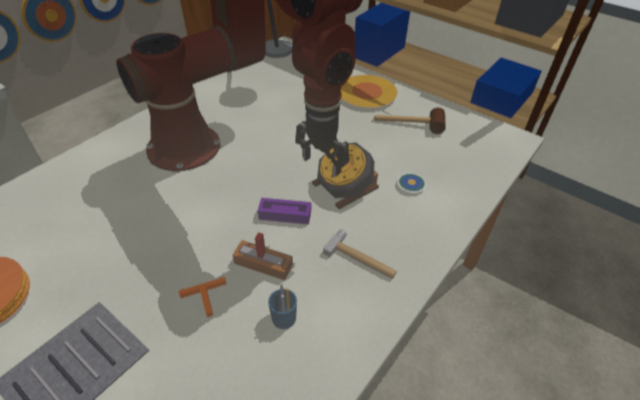

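View pics/side0.png

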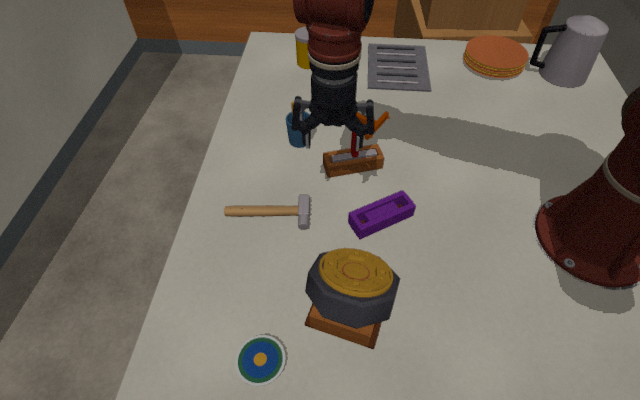

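Candidates: red spanner in the brown rest (scene 262,252; side 353,155), an orange spanner lying down (scene 205,292: not meant), and an empty purple rest (scene 285,210: not meant). The red spanner in the brown rest is the one I want. The block is at scene (347,170) / side (353,280), the pot at (284,308), the hammer at (360,255) and the painted dish at (411,184). I'll check the choice in one close crop.

Run:
```python
from h import *
d=pickle.load(open("v0.pkl","rb"))
a=d["scene"][0][215:285,215:315];b=d["side"][0][235:310,295:405];
c=d["side"][0][100:185,310:395]
f=lambda x:cv2.resize(x,(400,300),interpolation=cv2.INTER_CUBIC)
cv2.imwrite("pics/crop0.png",np.vstack([np.hstack([f(a),f(b)]),np.hstack([f(c),cv2.resize(d["wrist"][0],(400,250))[:,:].copy() if 0 else f(d["wrist"][0])])]))
# red stem in both views
for n,(x0,y0,x1,y1) in dict(scene=(230,220,310,280),side=(315,100,400,180)).items():
    im,K,T=d[n];h=cv2.cvtColor(im,cv2.COLOR_BGR2HSV)[y0:y1,x0:x1]
    red=(((h[...,0]<5)|(h[...,0]>174))&(h[...,1]>150)&(h[...,2]>50)).astype(np.uint8)
    k,l,s,ce=cv2.connectedComponentsWithStats(red);i=1+s[1:,4].argmax();print(n,"red",s[i]+[x0,y0,0,0,0],ce[i]+[x0,y0])
im,K,T=d["side"];h=cv2.cvtColor(im,cv2.COLOR_BGR2HSV)
m=cv2.inRange(h,(14,110,60),(30,255,255));m[:240]=0;m[305:]=0;m[:,:300]=0;m[:,400:]=0
c=max(cv2.findContours(m,0,1)[0],key=cv2.contourArea);e=cv2.fitEllipse(cv2.convexHull(c));print("ell",e,onz(K,T,e[0],105))
```

```text
Traceback (most recent call last):
ValueError: attempt to get argmax of an empty sequence
```

View pics/crop0.png

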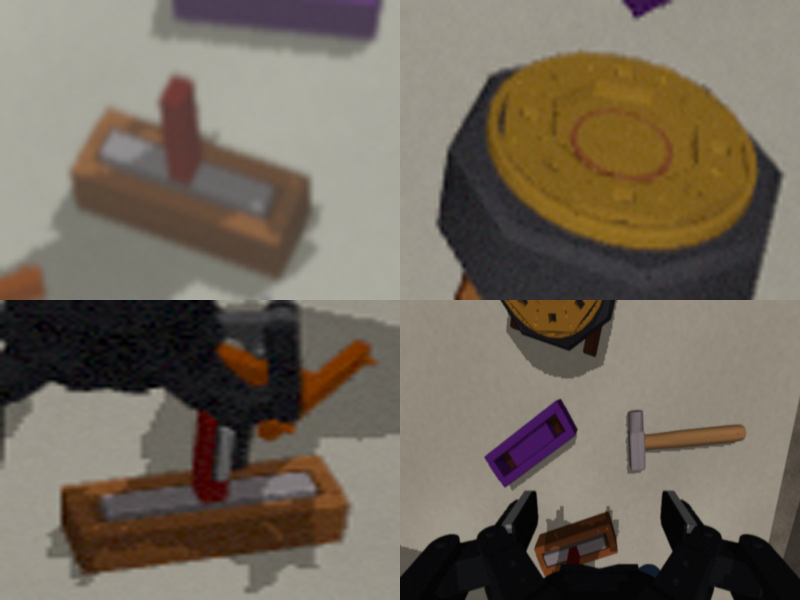

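The crop confirms the choice. The red upright stem stands in the brown rest (scene about (261,245)), and the ring is brass with square holes. Next I get rough positions, then look from near with the wrist camera.

```bash
cat > m.py <<'E'
from h import *
d=pickle.load(open("v0.pkl","rb"))
im,K,T=d["scene"]
P=lambda u,v:(215+u/4,215+v/4.286)
for q in [(110,108),(310,178),(280,245),(73,172)]: print("rest top corner",onz(K,T,P(*q),40).round())
print("stem base",onz(K,T,P(183,178),42).round(),"stem top",onz(K,T,P(180,82),119).round())
im,K,T=d["side"];h=cv2.cvtColor(im,cv2.COLOR_BGR2HSV)
m=cv2.inRange(h,(14,110,60),(30,255,255));m[:240]=0;m[305:]=0;m[:,:300]=0;m[:,400:]=0
c=max(cv2.findContours(m,0,1)[0],key=cv2.contourArea);e=cv2.fitEllipse(cv2.convexHull(c));print("ell",e,onz(K,T,e[0],105))
for q in [(0,0)]: pass
# projections of ring circles with various yaw for lean direction
c=cv2.convexHull(c)[:,0]
E
python3 m.py
```

```text
rest top corner [ 480. -185.   40.]
rest top corner [ 621. -142.   40.]
rest top corner [ 639. -191.   40.]
rest top corner [ 497. -236.   40.]
stem base [ 558. -195.   42.] stem top [ 553. -184.  119.]
ell ((355.3761901855469, 272.5377197265625), (46.87207794189453, 76.71332550048828), 104.02678680419922) [541.8044263  187.86662388 105.        ]
```

Rest centre is about (559,-188) with yaw about 0.3 rad; the top measures 147 x 52 mm, which fits the 150 x 56 given. Ring centre is about (542,188). I'll look square-on at the ring first.

Request:
{"method": "arm_command", "body": {"targets": [[1, 0.33, -0.2, -0.1, 0, 0.2, 0], [1, 0.66, -0.4, -0.1, 0, 0.4, 0], [1, 1, -0.58, -0.1, 0, 0.573, 0], [1, 1, -0.58, -0.1, 0, 0.573, 0], [1, 1, -0.58, -0.1, 0, 0.573, 0]]}}

```text
t: 0.78
tool_pos: [542.5, 99.3, 241.3]
orientation: [3.141, -0.447, 1.571]
force: [1.1, 0.9, 0.8]
opening: 1.003
grasp_force: 0.0
```

Run:
```python
from h import *
c,K,T=grab("wrist");pickle.dump((c,K,T),open("w1.pkl","wb"));cv2.imwrite("pics/w1.png",c)
s=arm.sense();print(s["t"],s["tool_pos"],s["orientation"])
```

```text
0.825 [542.63389322  99.4538297  241.53029938] [ 3.14056901 -0.44771371  1.57140102]
```

View pics/w1.png

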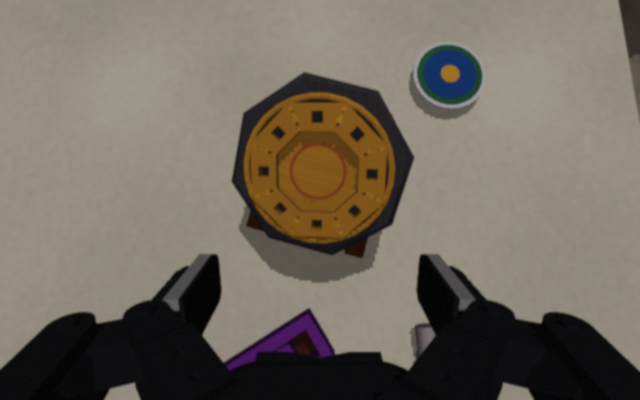

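The ring is seen square-on with eight dark holes at about (317,116), (357,133), (372,174), (354,210), (316,224), (280,208), (263,171) and (279,132). I fit them next.

```bash
cat > ring.py <<'E'
from h import *
from scipy.optimize import least_squares
c,K,T=pickle.load(open("w1.pkl","rb"));g=cv2.cvtColor(c,cv2.COLOR_BGR2GRAY)
h=[]
for x,y in[(317,116),(357,133),(372,174),(354,210),(316,224),(280,208),(263,171),(279,132)]:
    p=g[y-10:y+11,x-10:x+11].astype(float);w=np.clip(60-p,0,None)
    yy,xx=np.mgrid[-10:11,-10:11];w=w*(np.hypot(xx,yy)<9)
    k,l,s,ce=cv2.connectedComponentsWithStats((w>8).astype(np.uint8))
    i=min(range(1,k),key=lambda i:np.hypot(*(ce[i]-10))-s[i,4]*.1);w=w*(l==i)
    h.append((x+(w*xx).sum()/w.sum(),y+(w*yy).sum()/w.sum()))
h=np.array(h);print(h.round(1).tolist())
def frame(yaw): return R.from_euler("z",yaw)*R.from_euler("x",.45)
def holes(p):
    a=p[3]-np.arange(8)*np.pi/4
    return np.array([p[0],p[1],105])+frame(p[2]).apply(50*np.c_[np.cos(a),np.sin(a),0*a])
best=min((least_squares(lambda p:(proj(K,T,holes(p))-h).ravel(),[542,188,y0,a0]) for y0 in(-.3,.3) for a0 in np.arange(0,6.3,.8)),key=lambda r:r.cost)
p=best.x;print(p,"rms px",np.sqrt(2*best.cost/16));print(holes(p).round(1));print("n",frame(p[2]).apply([0,0,1]))
print("px per mm",np.linalg.norm(h[2]-h[6])/100)
np.save("ring.npy",p)
E
python3 ring.py
```

```text
[[316.9, 116.2], [356.8, 133.7], [371.6, 173.6], [354.2, 210.3], [316.4, 223.0], [280.3, 207.1], [263.5, 170.6], [278.1, 132.4]]
[ 5.40516621e+02  1.78138344e+02 -2.95386914e-01  1.83221199e+00] rms px 0.44366369859679444
[[540.8 223.5 126. ]
 [575.8 208.1 123.8]
 [590.1 175.2 110.6]
 [575.4 144.   94.1]
 [540.2 132.8  84. ]
 [505.2 148.1  86.2]
 [490.9 181.1  99.4]
 [505.7 212.3 115.9]]
n [-0.12662283 -0.41612699  0.9004471 ]
px per mm 1.0815959458031792
```

```bash
cat > chk.py <<'E'
from h import *
from scipy.optimize import least_squares
exec(open("m.py").read().split("# proj")[0].split("im,K,T=d[\"side\"]")[0].split("P=lambda")[0])
import io,contextlib
with contextlib.redirect_stdout(io.StringIO()): exec(open("ring.py").read())
Kw,Tw=K,T
im,K,T=d["side"];hs=cv2.cvtColor(im,cv2.COLOR_BGR2HSV)
m=cv2.inRange(hs,(14,110,60),(30,255,255));m[:240]=0;m[305:]=0;m[:,:300]=0;m[:,400:]=0
q=cv2.convexHull(max(cv2.findContours(m,0,1)[0],key=cv2.contourArea))[:,0].astype(float)
def rad(p):
    f=frame(p[2]);C=np.array([p[0],p[1],105]);n=f.apply([0,0,1])
    X=np.array([onplane(K,T,a,C-3*n,n) for a in q]);return np.linalg.norm(X-(C-3*n),axis=1)
up=q[:,1]<272
print("hole fit: far-half radii",rad(p)[up].round(0),"near",rad(p)[~up].round(0))
r=least_squares(lambda p:np.r_[(proj(Kw,Tw,holes(p))-h).ravel(),.25*np.clip(rad(p)[up]-71,-8,8)],p)
print("joint",r.x,np.sqrt(((proj(Kw,Tw,holes(r.x))-h)**2).mean()),rad(r.x)[up].round(0))
E
python3 chk.py
```

```text
hole fit: far-half radii [71. 70. 71. 71. 71. 72. 71. 71. 71. 71. 70. 71. 70. 71.] near [71. 71. 71. 72. 72. 74. 75. 75. 77. 78. 79. 79. 79. 79. 79. 78. 77. 76.
 74.]
joint [ 5.40537053e+02  1.78127997e+02 -2.80631993e-01  1.81832036e+00] 0.4450165220945173 [71. 71. 71. 71. 71. 72. 71. 71. 71. 71. 71. 71. 70. 71.]
```

Fit agrees across both views: far-half collar radii come out at 71 mm. Ring centre is (540.5,178.1,105), and one hole pair lies nearly along world x. Next I go to the spanner.

Run:
```python
from h import *
np.save("ring.npy",[540.5,178.1,-.281,1.818])
s=arm.sense();print(rel([543,20,245],R.from_euler("xyz",[np.pi,0,np.pi/2+.293])))
```

```text
(array([-0.701,  0.004, -0.375]), array([ 0.085, -0.566, -0.366]))
```

Request:
{"method": "arm_command", "body": {"targets": [[1, -0.3, 0, -0.15, 0.03, -0.2, -0.13], [1, -0.6, 0, -0.3, 0.06, -0.4, -0.25], [1, -0.7, 0, -0.375, 0.085, -0.566, -0.366], [1, -0.7, 0, -0.375, 0.085, -0.566, -0.366]]}}

```text
t: 1.32
tool_pos: [542.7, 21.6, 245.8]
orientation: [3.14, -0.001, 1.865]
force: [1.1, -0.3, 0.5]
opening: 1.0
grasp_force: 0.0
```

Request:
{"method": "arm_command", "body": {"targets": [[1, -0.5, -0.15, 0, 0, 0, 0], [1, -1, -0.3, 0.07, 0, 0, 0]]}}

```text
t: 1.58
tool_pos: [542.7, -84.5, 237.7]
orientation: [3.14, -0.004, 1.863]
force: [-0.2, 0.1, 0.2]
opening: 1.002
grasp_force: 0.0
```

Request:
{"method": "arm_command", "body": {"targets": [[1, -0.4, -0.15, 0.05, 0, 0, 0], [1, -0.64, -0.2, 0.1, 0, 0, 0], [1, -0.64, -0.2, 0.1, 0, 0, 0], [1, -0.64, -0.2, 0.1, 0, 0, 0]]}}

```text
t: 2.08
tool_pos: [541.5, -150.3, 227.3]
orientation: [-3.142, -0.004, 1.862]
force: [-0.5, 0.3, 0.2]
opening: 1.002
grasp_force: 0.0
```

Run:
```python
from h import *
c,K,T=grab("wrist");pickle.dump((c,K,T),open("w2.pkl","wb"));cv2.imwrite("pics/w2.png",c)
s=arm.sense();print(s["t"],s["tool_pos"],s["orientation"])
```

```text
2.125 [ 541.61656518 -150.00654384  227.43532213] [ 3.14156681 -0.00328393  1.86326325]
```

View pics/w2.png

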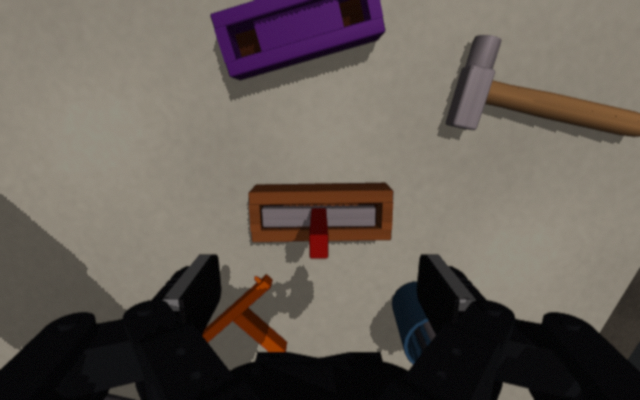

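The stem foreshortens from the bar at about (318,208) to its top near (319,257). The rest rim spans about (250-393, 185-242), and the bar about (262-376, 206-228). Everything is nearly aligned with the image, so I measure.

Run:
```python
from h import *
c,K,T=pickle.load(open("w2.pkl","rb"));h=cv2.cvtColor(c,cv2.COLOR_BGR2HSV)
red=(((h[...,0]<5)|(h[...,0]>174))&(h[...,1]>170)&(h[...,2]>60)).astype(np.uint8);red[:200]=0;red[270:]=0;red[:,:290]=0;red[:,350:]=0
ys,xs=np.nonzero(red)
for y in range(ys.min(),ys.max()+1,4): print(y,xs[ys==y].min(),xs[ys==y].max(),end=" | ")
print(ys.min(),ys.max())
xb=xs[(ys>ys.max()-8)];xt=xs[ys<ys.min()+5]
top=onz(K,T,((xb.min()+xb.max())/2,ys.max()+.5),119)
bas=onz(K,T,((xt.min()+xt.max())/2,ys.min()-.5),42)
tx=R.from_euler("xyz",arm.sense()["orientation"]).as_matrix()
ax=tx[:,0]
print("from top",(top+11*ax).round(1),"from base",(bas-11*ax).round(1))
# grey bar: low saturation
bar=((h[...,1]<60)&(h[...,2]>60)).astype(np.uint8);bar[:200]=0;bar[234:]=0;bar[:,:255]=0;bar[:,382:]=0
k,l,s,ce=cv2.connectedComponentsWithStats(bar);print(s[1:][s[1:,4]>50])
p=np.array([onz(K,T,(x,y),42)[:2] for y,x in np.argwhere(np.isin(l,[i for i in range(1,k) if s[i,4]>200]))])
r=cv2.minAreaRect(p.astype(np.float32));print("bar",r)
br=((h[...,0]>4)&(h[...,0]<20)&(h[...,1]>100)).astype(np.uint8);br[:175]=0;br[250:]=0;br[:,:240]=0;br[:,400:]=0
q=np.array([onz(K,T,(x,y),40)[:2] for y,x in np.argwhere(br)]);r=cv2.minAreaRect(q.astype(np.float32));print("rest",r,"(far wall side included)")
```

```text
211 325 325 | Traceback (most recent call last):
  File "<stdin>", line 5, in <module>
    return umr_minimum(a, axis, None, out, keepdims, initial, where)
ValueError: zero-size array to reduction operation minimum which has no identity
```

```bash
cat > sp.py <<'E'
from h import *
c,K,T=pickle.load(open("w2.pkl","rb"));h=cv2.cvtColor(c,cv2.COLOR_BGR2HSV)
print(h[[212,220,228,234,245,255],318].tolist())
b=c.astype(int);red=((b[...,2]>2.2*b[...,1])&(b[...,2]>50)&(b[...,1]<40)&(((h[...,0]<4)|(h[...,0]>174)))).astype(np.uint8);red[:200]=0;red[270:]=0;red[:,:300]=0;red[:,340:]=0
k,l,s,ce=cv2.connectedComponentsWithStats(cv2.morphologyEx(red,cv2.MORPH_CLOSE,np.ones((3,3))));i=1+s[1:,4].argmax();ys,xs=np.nonzero(l==i);print(s[i])
xb=xs[(ys>ys.max()-8)];xt=xs[ys<ys.min()+6]
top=onz(K,T,((xb.min()+xb.max())/2,ys.max()+.5),119)
bas=onz(K,T,((xt.min()+xt.max())/2,ys.min()-.5),42)
print(xb.min(),xb.max(),xt.min(),xt.max())
ax=R.from_euler("xyz",arm.sense()["orientation"]).as_matrix()[:,0]
print("from top",(top+11*ax).round(1),"from base",(bas-11*ax).round(1))
bar=((h[...,1]<70)&(h[...,2]>60)).astype(np.uint8);bar[:200]=0;bar[234:]=0;bar[:,:255]=0;bar[:,382:]=0
k,l,s,ce=cv2.connectedComponentsWithStats(bar);print(s[1:][s[1:,4]>50])
p=np.array([onz(K,T,(x,y),42)[:2] for y,x in np.argwhere(np.isin(l,[i for i in range(1,k) if s[i,4]>200]))])
print("bar",cv2.minAreaRect(p.astype(np.float32)))
br=((h[...,0]>4)&(h[...,0]<20)&(h[...,1]>100)).astype(np.uint8);br[:175]=0;br[250:]=0;br[:,:240]=0;br[:,400:]=0
q=np.array([onz(K,T,(x,y),40)[:2] for y,x in np.argwhere(br)]);print("rest(+wall)",cv2.minAreaRect(q.astype(np.float32)))
for u in (270,290,350,370): v=np.nonzero(br[:,u])[0]; w=np.nonzero(bar[:,u])[0]; print(u,v.min(),v.max(),w.min(),w.max())
for v in (200,235): w=np.nonzero(br[v])[0];print(v,w.min(),w.max())
E
python3 sp.py
```

```text
[[1, 241, 56], [179, 246, 56], [2, 237, 57], [1, 234, 84], [0, 238, 119], [1, 240, 117]]
[309 208  19  50 838]
310 327 311 325
from top [ 552.2 -186.7  119. ] from base [ 552.3 -188.9   42. ]
[[262 207  49  20 907]
 [326 206  50  21 951]]
bar ((552.3239135742188, -187.09410095214844), (117.7775650024414, 21.80072784423828), 16.71385955810547)
rest(+wall) ((554.7672119140625, -188.27874755859375), (149.37998962402344, 71.535888671875), 17.586214065551758)
270 185 241 208 226
290 185 241 207 226
350 184 240 207 226
370 184 240 207 225
200 249 392
235 251 390
```

Run:
```python
from h import *
d=pickle.load(open("v0.pkl","rb"));im,K,T=d["scene"]
P=onz(K,T,(284,297),85);print("pot rim(z~85)",P,"base",onz(K,T,(284,319),0))
Rm=R.from_euler("xyz",arm.sense()["orientation"])
print("in tool axes from spanner",Rm.inv().apply(P-[552.3,-187.7,65]).round())
print(rel([552.3,-187.7,65],R.from_euler("xyz",[np.pi,0,1.863])))
```

```text
pot rim(z~85) [ 705.39523565 -267.16004719   85.        ] base [ 708.06304416 -275.7787893     0.        ]
in tool axes from spanner [-120.  124.  -20.]
(array([-0.397, -0.006,  1.623]), array([ 0.   , -0.004,  0.   ]))
```

Pot clearance is ample (124 mm across and 120 mm along). I descend and grasp.

Request:
{"method": "arm_command", "body": {"targets": [[1, -0.2, 0, 0.2, 0, 0, 0], [1, -0.397, -0.006, 0.4, 0, 0, 0], [1, -0.397, -0.006, 0.8, 0, 0, 0]]}}

```text
t: 2.5
tool_pos: [553.0, -191.0, 146.0]
orientation: [3.141, -0.001, 1.862]
force: [0.5, -0.1, 0.4]
opening: 0.997
grasp_force: 0.0
```

Request:
{"method": "arm_command", "body": {"targets": [[1, 0, 0, 0.5, 0, 0, 0], [1, 0, 0, 0.82, 0, 0, 0], [-1, 0, 0, 0.82, 0, 0, 0], [-1, 0, 0, 0.82, 0, 0, 0], [-1, 0, 0, 0.82, 0, 0, 0], [-1, 0, 0, 0.82, 0, 0, 0], [-1, 0, 0, 0.82, 0, 0, 0], [-1, 0, 0, 0.82, 0, 0, 0]], "squeeze": 90}}

```text
t: 3.5
tool_pos: [553.2, -189.2, 66.8]
orientation: [3.14, -0.0, 1.864]
force: [0.3, 0.0, 6.2]
opening: 0.173
grasp_force: 88.8
```

Run:
```python
from h import *
s=arm.sense();print({k:np.round(s[k],3) for k in s})
```

```text
{'t': np.float64(3.5), 'joint_pos': array([-5.540e-01,  9.300e-02, -2.140e-01,  1.263e+00,  1.000e-03,
        7.240e-01]), 'qvel': array([ 0.001,  0.002,  0.   , -0.   ,  0.   , -0.001]), 'joint_torque': array([-9.7000e-02, -5.0432e+01,  4.5720e+01,  1.5600e-01, -1.1000e-02,
        5.0000e-03]), 'tool_pos': array([ 553.219, -189.212,   66.826]), 'orientation': array([ 3.14 , -0.   ,  1.864]), 'force': array([0.332, 0.01 , 6.203]), 'torque': array([-0.039,  0.016,  0.01 ]), 'grasp_force': np.float64(88.826), 'opening': np.float64(0.173)}
```

Held: opening 0.173 is about 15 mm and the grip is 89 N. I lift, then compute the approach.

Request:
{"method": "arm_command", "body": {"targets": [[-1, 0, 0, -0.25, 0, 0, 0], [-1, 0, 0, -0.6, 0, 0, 0], [-1, 0, 0, -1, 0, 0, 0], [-1, 0, 0, -1, 0, 0, 0]], "squeeze": 100}}

```text
t: 4.0
tool_pos: [553.8, -189.7, 168.5]
orientation: [3.139, 0.002, 1.864]
force: [0.3, 0.5, -3.4]
opening: 0.176
grasp_force: 98.2
```

```bash
cat > tgt.py <<'E'
from h import *
p=np.load("ring.npy");C=np.array([p[0],p[1],105.]);F=R.from_euler("z",p[2])*R.from_euler("x",.45);n=F.apply([0,0,1])
def pose(hgt,turn=0,off=(1.7,0,45.8)):
    a=p[3]-np.pi/4-turn   # bar direction, ring frame (clockwise turn positive)
    y=F.apply([np.cos(a),np.sin(a),0]);z=-n;M=np.c_[np.cross(y,z),y,z]
    return C+n*hgt-M@np.array(off),R.from_matrix(M)
E
python3 - <<'E'
from tgt import *
s=arm.sense();print({k:np.round(s[k],3) for k in("t","tool_pos","force","torque","opening")})
P,M=pose(25);print(P,M.as_euler("xyz"))
print(rel([548,-30,235],R.from_euler("z",.25)*R.from_euler("xyz",s["orientation"])))
E
```

```text
{'t': np.float64(4.0), 'tool_pos': array([ 553.809, -189.737,  168.505]), 'force': array([ 0.283,  0.512, -3.357]), 'torque': array([-0.044, -0.058,  0.002]), 'opening': np.float64(0.176)}
[533.14471524 147.35361944 168.37262712] [ 2.7484202  -0.22484727  2.36736044]
(array([ 1.545,  0.407, -0.666]), array([-0.001,  0.001, -0.318]))
```

Request:
{"method": "arm_command", "body": {"targets": [[-1, 0.25, 0.07, -0.3, 0, 0, 0], [-1, 0.6, 0.16, -0.55, 0, 0, 0], [-1, 1, 0.27, -0.67, 0, 0, 0], [-1, 1, 0.27, -0.67, 0, 0, 0]]}}

```text
t: 4.5
tool_pos: [549.3, -83.0, 232.1]
orientation: [-3.141, -0.003, 1.867]
force: [0.5, -0.5, -3.6]
opening: 0.175
grasp_force: 98.2
```

Run:
```python
from tgt import *
P,M=pose(60);print(arm.sense()["tool_pos"],P,rel([540,10,245],M))
```

```text
[549.29798949 -83.02651824 232.12433326] [528.92290506 132.72692422 199.88827571] (array([ 0.917,  0.182, -0.126]), array([-0.416,  0.397, -0.571]))
```

Request:
{"method": "arm_command", "body": {"targets": [[-1, 0.23, 0.05, -0.04, -0.1, 0.1, -0.14], [-1, 0.46, 0.09, -0.07, -0.21, 0.2, -0.28], [-1, 0.69, 0.14, -0.1, -0.31, 0.3, -0.43], [-1, 0.917, 0.182, -0.126, -0.416, 0.397, -0.571], [-1, 0.917, 0.182, -0.126, -0.416, 0.397, -0.571], [-1, 0.917, 0.182, -0.126, -0.416, 0.397, -0.571]]}}

```text
t: 5.25
tool_pos: [540.3, 6.6, 244.3]
orientation: [2.752, -0.224, 2.361]
force: [-1.0, 0.7, -3.8]
opening: 0.174
grasp_force: 98.3
```

Run:
```python
from tgt import *
P,M=pose(60);s=arm.sense();print(s["tool_pos"],P,rel(P,M),s["joint_pos"].round(2))
```

```text
[540.28975338   6.64136176 244.30198952] [528.92290506 132.72692422 199.88827571] (array([0.845, 0.508, 0.91 ]), array([-0.003,  0.004, -0.007])) [-0.49 -0.11 -0.15  1.63  0.44  0.32]
```

Request:
{"method": "arm_command", "body": {"targets": [[-1, 0.25, 0.15, 0.2, 0, 0, 0], [-1, 0.5, 0.3, 0.45, 0, 0, 0], [-1, 0.75, 0.45, 0.75, 0, 0, 0], [-1, 0.845, 0.508, 0.91, 0, 0, -0.007], [-1, 0.845, 0.508, 0.91, 0, 0, -0.007], [-1, 0.845, 0.508, 0.91, 0, 0, -0.007]]}}

```text
t: 6.0
tool_pos: [529.2, 132.9, 201.4]
orientation: [2.748, -0.221, 2.368]
force: [0.1, -0.1, -3.2]
opening: 0.174
grasp_force: 98.1
```

Run:
```python
from tgt import *
P,M=pose(60);s=arm.sense();print(s["tool_pos"],P,rel(P,M),rel(pose(10)[0],M),s["joint_pos"].round(2))
c,K,T=grab("wrist");pickle.dump((c,K,T),open("w3.pkl","wb"));cv2.imwrite("pics/w3.png",c)
```

```text
[529.20563274 132.89255338 201.40400916] [528.92290506 132.72692422 199.88827571] (array([-0.002, -0.009,  0.013]), array([0.   , 0.004, 0.003])) (array([-0.001, -0.009,  0.513]), array([0.   , 0.004, 0.003])) [-0.25 -0.24 -0.34  1.45  0.45  0.57]
```

View pics/w3.png

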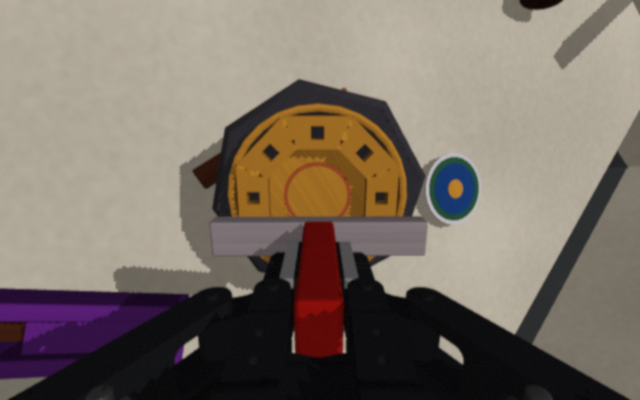

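The spanner is held square over the ring. The target pair of holes shows at (254,198) and (381,198), and the bar spans (211-427, 218-256). I check the held bar's pose against its predicted edges.

Run:
```python
from tgt import *
c,K,T=pickle.load(open("w3.pkl","rb"));s=arm.sense()
M=R.from_euler("xyz",s["orientation"]);t=s["tool_pos"]
pts=np.array([[x,y,z] for x,z in((11.7,24.8),(11.7,36.8),(-8.3,24.8)) for y in(-59,59)])
print(proj(K,T,t+M.apply(pts)).round(1))
print("holes pred",proj(K,T,C+F.apply([[50*np.cos(a),50*np.sin(a),0] for a in p[3]-np.pi/4*np.arange(8)])).round(1).tolist())
h=cv2.cvtColor(c,cv2.COLOR_BGR2HSV)
b=((h[...,1]<60)&(h[...,2]>70)).astype(int)
for u in(250,270,370,390):
    g=c[200:275,u].astype(int).sum(1);print(u,g[8:68].tolist()[::1])
for v in(230,245): g=c[v].astype(int).sum(1);print(v,g[203:220].tolist(),g[418:436].tolist())
```

```text
[[208.  220.5]
 [430.8 220.6]
 [214.8 213.6]
 [423.8 213.7]
 [211.3 255.2]
 [427.4 255.3]]
holes pred [[365.3, 152.1], [382.3, 197.8], [361.7, 240.0], [317.8, 256.6], [274.0, 239.9], [253.6, 197.5], [270.7, 151.9], [318.1, 132.1]]
250 [294, 294, 295, 290, 291, 290, 290, 285, 271, 253, 235, 230, 240, 259, 303, 339, 356, 350, 350, 347, 348, 349, 350, 355, 356, 351, 350, 352, 347, 344, 345, 342, 337, 334, 339, 345, 355, 356, 356, 358, 351, 350, 346, 345, 347, 342, 309, 243, 153, 91, 95, 130, 181, 232, 277, 301, 311, 313, 314, 312]
270 [246, 245, 251, 240, 242, 241, 241, 246, 245, 236, 233, 231, 239, 261, 301, 347, 358, 355, 354, 347, 347, 349, 349, 355, 352, 353, 354, 349, 348, 346, 340, 338, 338, 337, 332, 313, 283, 264, 255, 251, 252, 248, 246, 245, 246, 243, 234, 199, 157, 117, 100, 85, 70, 57, 63, 53, 46, 43, 32, 32]
370 [291, 291, 294, 292, 289, 293, 289, 282, 261, 237, 230, 234, 241, 275, 320, 354, 362, 358, 356, 352, 355, 353, 352, 350, 350, 344, 344, 345, 346, 342, 341, 336, 333, 333, 340, 344, 348, 353, 350, 351, 345, 347, 343, 349, 350, 344, 317, 285, 277, 276, 269, 243, 198, 155, 130, 105, 90, 111, 164, 206]
390 [296, 291, 291, 292, 293, 295, 289, 280, 253, 231, 229, 233, 246, 276, 325, 360, 363, 357, 354, 357, 352, 356, 351, 354, 347, 344, 344, 343, 349, 347, 345, 338, 333, 333, 333, 344, 352, 356, 351, 352, 347, 348, 343, 345, 347, 344, 329, 333, 402, 475, 502, 506, 509, 510, 511, 511, 506, 505, 504, 503]
230 [313, 309, 313, 314, 312, 308, 300, 299, 318, 341, 350, 349, 349, 354, 351, 350, 352] [360, 359, 361, 356, 354, 355, 356, 362, 394, 452, 501, 517, 519, 519, 521, 524, 521, 523]
245 [310, 314, 315, 316, 318, 317, 316, 308, 294, 309, 342, 358, 360, 362, 357, 357, 356] [359, 359, 355, 358, 356, 356, 371, 416, 474, 504, 511, 518, 519, 522, 524, 526, 528, 528]
```

Request:
{"method": "arm_command", "body": {"targets": [[-1, 0.005, -0.009, 0.2, 0, 0.004, 0.003], [-1, 0.006, -0.009, 0.4, 0, 0.004, 0.003], [-1, 0.006, -0.009, 0.51, 0, 0.004, 0.003], [-1, 0.006, -0.009, 0.51, 0, 0.004, 0.003], [-1, 0.006, -0.009, 0.51, 0, 0.004, 0.003]]}}

```text
t: 6.68
tool_pos: [534.4, 154.4, 155.7]
orientation: [2.747, -0.225, 2.368]
force: [-0.2, -0.3, -3.8]
opening: 0.174
grasp_force: 98.3
```

```bash
cat > st.py <<'E'
from tgt import *
O=(1.0,0,45.8)
def st(turn=0):
    P,M=pose(0,turn,O);s=arm.sense();M0=R.from_euler("xyz",s["orientation"])
    w=np.array(s["tool_pos"])-C
    print("t",s["t"],"hgt",round(np.dot(s["tool_pos"]-P,n),2),"rel0",*rel(P,M),"F",M0.inv().apply(s["force"]).round(1),"T",M0.inv().apply(s["torque"]).round(3),"J",s["joint_pos"].round(2),"open",round(float(s["opening"]),3))
E
python3 -c "from st import *;st()"
```

```text
t 6.675 hgt 10.5 rel0 [-0.005 -0.004  0.105] [ 0.001 -0.001  0.   ] F [-0.9 -1.8  3.2] T [ 0.682 -0.401 -0.008] J [-0.21 -0.22 -0.41  1.35  0.45  0.62] open 0.174
```

Request:
{"method": "arm_command", "body": {"targets": [[-1, -0.005, -0.004, 0.03, 0, 0, 0], [-1, -0.005, -0.004, 0.06, 0, 0, 0], [-1, -0.005, -0.004, 0.09, 0, 0, 0], [-1, -0.005, -0.004, 0.09, 0, 0, 0]]}}

```text
t: 7.18
tool_pos: [534.8, 158.2, 146.2]
orientation: [2.748, -0.227, 2.368]
force: [1.2, -0.1, -3.0]
opening: 0.175
grasp_force: 98.3
```

```bash
python3 -c "from st import *;st()"
```

```text
t 7.175 hgt 0.26 rel0 [-0.006  0.006  0.003] [-0.    -0.003  0.   ] F [-1.6 -0.4  2.8] T [ 0.689 -0.404 -0.016] J [-0.2  -0.21 -0.42  1.33  0.45  0.63] open 0.175
```

Request:
{"method": "arm_command", "body": {"targets": [[-1, -0.002, 0.003, 0.02, 0, 0, 0], [-1, -0.002, 0.003, 0.04, 0, 0, 0], [-1, -0.002, 0.003, 0.04, 0, 0, 0]]}}

```text
t: 7.55
tool_pos: [535.8, 159.9, 142.8]
orientation: [2.748, -0.226, 2.368]
force: [-0.4, 0.4, -2.8]
opening: 0.175
grasp_force: 98.3
```

```bash
python3 -c "from st import *;st()"
```

```text
t 7.55 hgt -3.59 rel0 [-0.003  0.002 -0.036] [ 0.    -0.002  0.   ] F [-0.1 -1.1  2.7] T [ 0.632 -0.408 -0.007] J [-0.2  -0.21 -0.42  1.32  0.45  0.63] open 0.175
```

Request:
{"method": "arm_command", "body": {"targets": [[-1, 0, 0, 0.02, 0, 0, 0], [-1, 0, 0, 0.04, 0, 0, 0], [-1, 0, 0, 0.04, 0, 0, 0]]}}

```text
t: 7.92
tool_pos: [536.3, 161.6, 139.2]
orientation: [2.748, -0.226, 2.368]
force: [-0.0, -0.5, -3.9]
opening: 0.176
grasp_force: 98.3
```

```bash
python3 -c "from st import *;st()"
```

```text
t 7.925 hgt -7.59 rel0 [-0.003  0.002 -0.076] [ 0.    -0.002  0.   ] F [-1.2 -1.7  3.3] T [ 0.741 -0.439 -0.04 ] J [-0.19 -0.21 -0.42  1.31  0.45  0.64] open 0.176
```

Request:
{"method": "arm_command", "body": {"targets": [[-1, 0, 0, 0.01, 0, 0, 0], [-1, 0, 0, 0.02, 0, 0, 0], [-1, 0, 0, 0.02, 0, 0, 0]]}}

```text
t: 8.3
tool_pos: [536.8, 162.1, 138.3]
orientation: [2.748, -0.225, 2.368]
force: [-3.2, -3.1, 3.3]
opening: 0.177
grasp_force: 99.8
```

Run:
```python
from st import *
st();c,K,T=grab("side");cv2.imwrite("pics/s4.png",cv2.resize(c[170:320,270:440],None,fx=4,fy=4,interpolation=cv2.INTER_CUBIC))
```

```text
t 8.3 hgt -8.7 rel0 [-0.001 -0.002 -0.087] [ 0.001 -0.001  0.   ] F [ 0.9 -2.9 -4.7] T [ 1.338  0.094 -0.066] J [-0.19 -0.2  -0.43  1.31  0.45  0.64] open 0.177
```

View pics/s4.png

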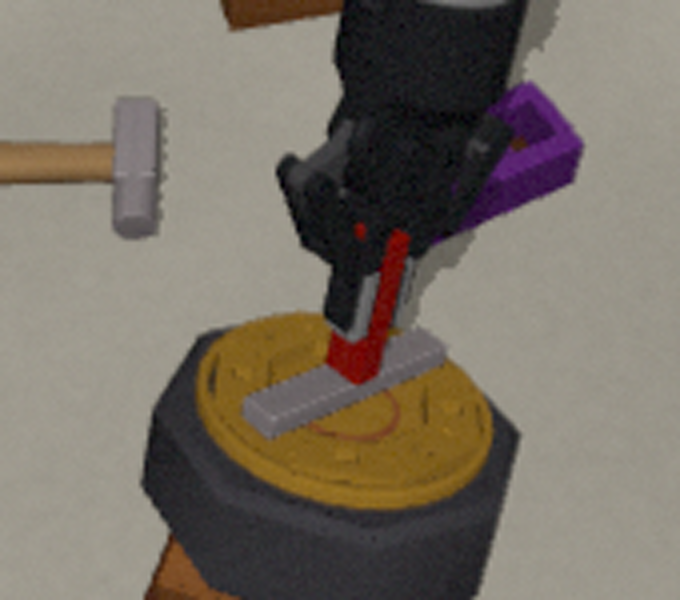

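The bar lies flat on the ring at -8.7 mm (expected -9), so both pins are in. I turn clockwise, which is + about tool z, in steps while watching the torque.

Request:
{"method": "arm_command", "body": {"targets": [[-1, 0, 0, -0.01, 0, 0, 0.06], [-1, 0, 0, -0.01, 0, 0, 0.12], [-1, 0, 0, -0.01, 0, 0, 0.18], [-1, 0, 0, -0.01, 0, 0, 0.25], [-1, 0, 0, -0.01, 0, 0, 0.32], [-1, 0, 0, -0.01, 0, 0, 0.38], [-1, 0, 0, -0.01, 0, 0, 0.38]]}}

```text
t: 9.22
tool_pos: [536.5, 162.0, 138.5]
orientation: [2.828, -0.33, 2.078]
force: [-0.1, 0.2, -3.2]
opening: 0.177
grasp_force: 98.5
```

```bash
python3 -c "from st import *;st(0.3)"
```

```text
t 9.225 hgt -8.45 rel0 [-0.003 -0.003 -0.084] [ 0.    -0.002  0.003] F [-0.8 -0.9  3. ] T [ 0.526 -0.484 -0.17 ] J [-0.19 -0.2  -0.43  1.31  0.45  0.93] open 0.177
```

Request:
{"method": "arm_command", "body": {"targets": [[-1, 0, 0, 0, 0, 0, 0.04], [-1, 0, 0, 0, 0, 0, 0.08], [-1, 0, 0, 0, 0, 0, 0.12], [-1, 0, 0, 0, 0, 0, 0.16]]}}

```text
t: 9.72
tool_pos: [536.5, 161.9, 138.5]
orientation: [2.873, -0.367, 1.947]
force: [0.8, 0.4, -3.8]
opening: 0.175
grasp_force: 98.4
```

Run:
```python
from st import *
st(0.42)
c,K,T=grab("wrist");cv2.imwrite("pics/w5.png",c)
```

```text
t 9.725 hgt -8.39 rel0 [-0.003 -0.003 -0.084] [-0.    -0.002 -0.007] F [-1.3 -0.1  3.7] T [ 0.244 -0.559 -0.493] J [-0.19 -0.2  -0.43  1.31  0.45  1.06] open 0.175
```

View pics/w5.png

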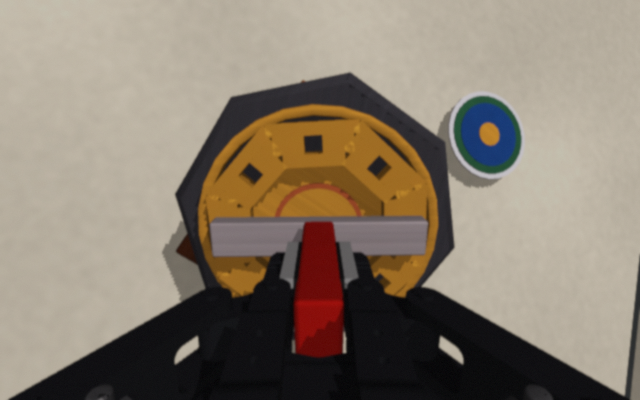

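The ring turns with the spanner: the holes at (251,174), (313,144) and (379,167) keep symmetric about the bar, with the slack taken up. I continue to the stop.

Request:
{"method": "arm_command", "body": {"targets": [[-1, 0, 0, 0, 0, 0, 0.03], [-1, 0, 0, 0, 0, 0, 0.06], [-1, 0, 0, 0, 0, 0, 0.09]]}}

```text
t: 10.15
tool_pos: [536.5, 161.9, 138.5]
orientation: [2.9, -0.385, 1.874]
force: [2.3, 1.2, -2.7]
opening: 0.172
grasp_force: 98.4
```

```bash
python3 -c "from st import *;st(0.49)"
```

```text
t 10.15 hgt -8.4 rel0 [-0.003 -0.003 -0.084] [-0.    -0.002 -0.008] F [-0.6  1.9  3.2] T [ 0.024 -0.576 -0.479] J [-0.19 -0.2  -0.43  1.31  0.45  1.13] open 0.172
```

Request:
{"method": "arm_command", "body": {"targets": [[-1, 0, 0, 0, 0, 0, 0.03], [-1, 0, 0, 0, 0, 0, 0.06], [-1, 0, 0, 0, 0, 0, 0.09]]}}

```text
t: 10.52
tool_pos: [536.5, 161.9, 138.5]
orientation: [2.928, -0.401, 1.799]
force: [1.3, 1.2, -3.9]
opening: 0.177
grasp_force: 98.3
```

```bash
python3 -c "from st import *;st(0.56)"
```

```text
t 10.525 hgt -8.39 rel0 [-0.003 -0.004 -0.084] [-0.001 -0.002 -0.009] F [-0.7  0.7  4.2] T [-0.127 -0.616 -0.408] J [-0.19 -0.2  -0.43  1.31  0.45  1.2 ] open 0.177
```

Request:
{"method": "arm_command", "body": {"targets": [[-1, 0, 0, 0, 0, 0, 0.03], [-1, 0, 0, 0, 0, 0, 0.06]]}}

```text
t: 10.78
tool_pos: [536.5, 161.9, 138.5]
orientation: [2.948, -0.41, 1.749]
force: [2.9, 0.8, -4.3]
opening: 0.175
grasp_force: 98.3
```

```bash
python3 -c "from st import *;st(0.61)"
```

```text
t 10.775 hgt -8.35 rel0 [-0.003 -0.005 -0.083] [-0.001 -0.002 -0.005] F [-1.5  2.1  4.6] T [-0.168 -0.64  -0.44 ] J [-0.19 -0.2  -0.43  1.31  0.45  1.25] open 0.175
```

Request:
{"method": "arm_command", "body": {"targets": [[-1, 0, 0, 0, 0, 0, 0.03], [-1, 0, 0, 0, 0, 0, 0.06]]}}

```text
t: 11.02
tool_pos: [536.5, 161.9, 138.5]
orientation: [2.968, -0.419, 1.699]
force: [2.2, 0.5, -4.4]
opening: 0.177
grasp_force: 98.3
```

```bash
python3 -c "from st import *;st(0.66)"
```

```text
t 11.025 hgt -8.37 rel0 [-0.003 -0.004 -0.084] [-0.001 -0.002 -0.001] F [-1.6  1.5  4.4] T [-0.264 -0.648 -0.447] J [-0.19 -0.2  -0.43  1.31  0.45  1.3 ] open 0.177
```

Request:
{"method": "arm_command", "body": {"targets": [[-1, 0, 0, 0, 0, 0, 0.03], [-1, 0, 0, 0, 0, 0, 0.06]]}}

```text
t: 11.28
tool_pos: [536.5, 161.9, 138.5]
orientation: [2.989, -0.426, 1.648]
force: [2.4, 0.5, -4.6]
opening: 0.176
grasp_force: 99.4
```

```bash
python3 -c "from st import *;st(0.71)"
```

```text
t 11.275 hgt -8.37 rel0 [-0.003 -0.005 -0.084] [-0.001 -0.002  0.003] F [-1.6  1.8  4.6] T [-0.07  -0.833 -1.261] J [-0.19 -0.2  -0.43  1.31  0.45  1.34] open 0.176
```

Torque jumps from 0.45 to 1.26 N m, so that is the stop. I push slightly to confirm, then look at the ring.

Request:
{"method": "arm_command", "body": {"targets": [[-1, 0, 0, 0, 0, 0, 0.02], [-1, 0, 0, 0, 0, 0, 0.02]]}}

```text
t: 11.52
tool_pos: [536.5, 161.9, 138.5]
orientation: [2.995, -0.428, 1.633]
force: [1.9, -0.3, -3.6]
opening: 0.177
grasp_force: 101.4
```

```bash
python3 -c "from st import *;st(0.73)"
```

```text
t 11.525 hgt -8.36 rel0 [-0.004 -0.005 -0.084] [-0.001 -0.001  0.011] F [-1.9  1.4  3.3] T [-0.026 -0.914 -1.682] J [-0.19 -0.2  -0.43  1.31  0.45  1.36] open 0.177
```

Stop confirmed at 1.68 N m. I ease back within the pin play and withdraw along the ring axis.

Request:
{"method": "arm_command", "body": {"targets": [[-1, 0, 0, 0, 0, 0, -0.03], [-1, 0, 0, 0, 0, 0, -0.06], [-1, 0, 0, -0.06, 0, 0, -0.06], [-1, 0, 0, -0.12, 0, 0, -0.06], [-1, 0, 0, -0.4, 0, 0, -0.06], [-1, 0, 0, -0.8, 0, 0, -0.06], [-1, 0, 0, -0.8, 0, 0, -0.06]]}}

```text
t: 12.4
tool_pos: [528.4, 127.1, 213.6]
orientation: [2.97, -0.419, 1.683]
force: [0.0, 0.2, -5.2]
opening: 0.176
grasp_force: 98.5
```

Run:
```python
from st import *
st(0.69);c,K,T=grab("wrist");pickle.dump((c,K,T),open("w6.pkl","wb"));cv2.imwrite("pics/w6.png",c)
s=arm.sense();print(s["tool_pos"],rel([535,20,250],R.from_euler("xyz",[np.pi,0,1.864])))
```

```text
t 12.4 hgt 74.76 rel0 [-0.002 -0.027  0.747] [0.005 0.    0.019] F [-1.9 -0.8  4.8] T [ 0.221 -0.742  0.012] J [-0.27 -0.24 -0.32  1.48  0.45  1.23] open 0.176
[527.68723241 127.74558116 211.53600046] (array([-0.828,  0.086, -0.788]), array([ 0.26 , -0.513, -0.272]))
```

View pics/w6.png

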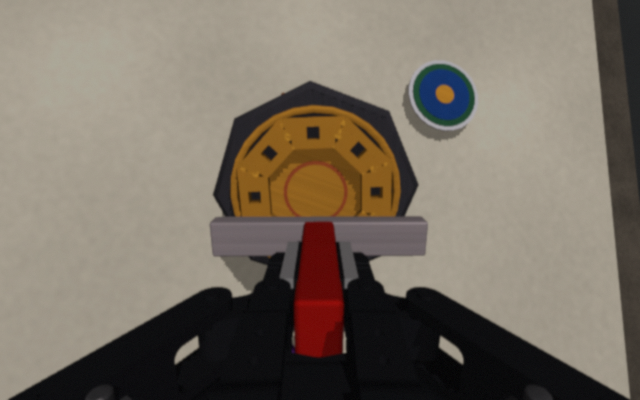

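Ring stays turned: the hole pair is at (255,197) and (377,191), and the grip on the spanner is unchanged. I return to the rest.

Request:
{"method": "arm_command", "body": {"targets": [[-1, -0.2, 0.02, -0.25, 0.06, -0.13, -0.07], [-1, -0.42, 0.04, -0.45, 0.13, -0.26, -0.14], [-1, -0.63, 0.07, -0.65, 0.2, -0.39, -0.21], [-1, -0.828, 0.086, -0.788, 0.26, -0.513, -0.272], [-1, -0.828, 0.086, -0.788, 0.26, -0.513, -0.272]]}}

```text
t: 13.08
tool_pos: [534.5, 21.6, 247.6]
orientation: [-3.139, -0.003, 1.866]
force: [-0.3, 0.6, -4.2]
opening: 0.173
grasp_force: 98.7
```

Run:
```python
from h import *
print(rel([545,-90,230],R.from_euler("xyz",[np.pi,0,1.864])),arm.sense()["force"])
```

```text
(array([-1.099, -0.224,  0.174]), array([-0.003, -0.004,  0.002])) [-0.27767574  0.64627246 -4.20805171]
```

Request:
{"method": "arm_command", "body": {"targets": [[-1, -0.25, -0.06, 0.04, 0, 0, 0], [-1, -0.6, -0.13, 0.1, 0, 0, 0], [-1, -1, -0.21, 0.17, -0.003, -0.004, 0.002], [-1, -1, -0.21, 0.17, -0.003, -0.004, 0.002]]}}

```text
t: 13.58
tool_pos: [542.6, -82.2, 229.4]
orientation: [-3.141, -0.002, 1.86]
force: [0.7, 1.4, -4.0]
opening: 0.168
grasp_force: 98.6
```

Run:
```python
from h import *
print(rel([553.2,-189.2,150],R.from_euler("xyz",[np.pi,0,1.864])))
```

```text
(array([-1.058, -0.203,  0.792]), array([-0.   , -0.003, -0.006]))
```

Request:
{"method": "arm_command", "body": {"targets": [[-1, -0.3, -0.06, 0.1, 0, 0, 0], [-1, -0.7, -0.14, 0.3, 0, 0, 0], [-1, -1, -0.2, 0.55, 0, -0.003, -0.006], [-1, -1, -0.203, 0.65, 0, -0.003, -0.006], [-1, -1, -0.203, 0.65, 0, -0.003, -0.006]]}}

```text
t: 14.2
tool_pos: [552.2, -181.1, 165.6]
orientation: [-3.142, 0.001, 1.868]
force: [0.3, -0.3, -2.9]
opening: 0.175
grasp_force: 98.6
```

Run:
```python
from h import *
print(rel([553.2,-189.2,85],R.from_euler("xyz",[np.pi,0,1.864])))
```

```text
(array([-0.08 , -0.014,  0.806]), array([-0.   ,  0.001,  0.006]))
```

Request:
{"method": "arm_command", "body": {"targets": [[-1, -0.05, -0.01, 0.1, 0, 0, 0.003], [-1, -0.08, -0.014, 0.4, 0, 0, 0.006], [-1, -0.08, -0.014, 0.73, 0, 0, 0.006], [-1, -0.08, -0.014, 0.73, 0, 0, 0.006], [-1, -0.08, -0.014, 0.73, 0, 0, 0.006]]}}

```text
t: 14.82
tool_pos: [554.7, -191.2, 95.5]
orientation: [3.14, 0.005, 1.864]
force: [0.2, -1.2, -3.4]
opening: 0.176
grasp_force: 98.5
```

Run:
```python
from h import *
print(rel([553.2,-189.2,67.5],R.from_euler("xyz",[np.pi,0,1.864])))
c,K,T=grab("wrist");cv2.imwrite("pics/w7.png",c)
```

```text
(array([ 0.025, -0.009,  0.28 ]), array([0.002, 0.007, 0.   ]))
```

View pics/w7.png

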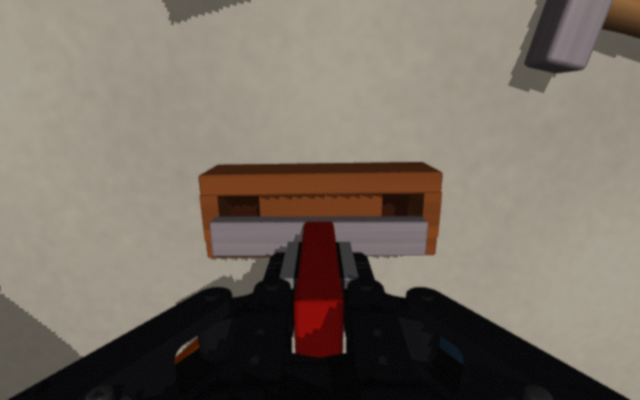

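The bar is over the slot and parallel to it: recesses at (238,207) and (403,205), bar at 211-427, about 2 mm left of slot centre, as it was at the start. I lower it.

Request:
{"method": "arm_command", "body": {"targets": [[-1, 0.018, 0, 0, 0.002, 0.006, 0], [-1, 0.018, 0, 0.05, 0.002, 0.006, 0], [-1, 0.018, 0, 0.1, 0.002, 0.006, 0], [-1, 0.018, 0, 0.15, 0.002, 0.006, 0], [-1, 0.018, 0, 0.15, 0.002, 0.006, 0]]}}

```text
t: 15.5
tool_pos: [553.0, -189.3, 78.1]
orientation: [-3.14, -0.002, 1.864]
force: [-0.3, -0.2, -3.4]
opening: 0.174
grasp_force: 98.7
```

Run:
```python
from h import *
s=arm.sense();print(rel([553.2,-189.2,67.2],R.from_euler("xyz",[np.pi,0,1.864])),s["tool_pos"],s["force"],s["torque"])
```

```text
(array([-0.   ,  0.002,  0.109]), array([-0.002, -0.002, -0.   ])) [ 553.02069858 -189.25292942   78.14666295] [-0.26767051 -0.16292715 -3.37764643] [ 0.00401792 -0.06115729 -0.02820265]
```

Request:
{"method": "arm_command", "body": {"targets": [[-1, 0, 0, 0.03, 0, 0, 0], [-1, 0, 0, 0.06, 0, 0, 0], [-1, 0, 0, 0.085, 0, 0, 0], [-1, 0, 0, 0.1, 0, 0, 0], [-1, 0, 0, 0.108, 0, 0, 0], [-1, 0, 0, 0.108, 0, 0, 0]]}}

```text
t: 16.25
tool_pos: [553.5, -189.5, 68.1]
orientation: [-3.141, -0.001, 1.864]
force: [0.5, 0.5, -3.8]
opening: 0.173
grasp_force: 98.7
```

Request:
{"method": "arm_command", "body": {"targets": [[-1, 0, 0, 0.007, 0, 0, 0], [-1, 0, 0, 0.014, 0, 0, 0], [-1, 0, 0, 0.014, 0, 0, 0]]}}

```text
t: 16.62
tool_pos: [553.5, -189.6, 66.9]
orientation: [-3.141, -0.0, 1.864]
force: [-1.0, -0.5, -2.0]
opening: 0.178
grasp_force: 98.9
```

Contact is just beginning, at the same height as the pick-up. I go down half a millimetre more and then open.

Request:
{"method": "arm_command", "body": {"targets": [[-1, 0, 0, 0.005, 0, 0, 0], [-1, 0, 0, 0.005, 0, 0, 0], [-0.4, 0, 0, 0.005, 0, 0, 0], [-0.2, 0, 0, 0.005, 0, 0, 0], [0.3, 0, 0, 0.005, 0, 0, 0], [1, 0, 0, 0.005, 0, 0, 0], [1, 0, 0, 0.005, 0, 0, 0], [1, 0, 0, 0.005, 0, 0, 0]]}}

```text
t: 17.62
tool_pos: [553.5, -189.5, 66.2]
orientation: [-3.141, -0.001, 1.864]
force: [0.7, -0.2, 0.2]
opening: 1.0
grasp_force: 0.0
```

Request:
{"method": "arm_command", "body": {"targets": [[1, 0, 0, -0.2, 0, 0, 0], [1, 0, 0, -0.6, 0, 0, 0], [1, 0, 0, -1, 0, 0, 0], [1, 0, 0, -1, 0, 0, 0]]}}

```text
t: 18.12
tool_pos: [555.6, -190.7, 171.7]
orientation: [3.138, 0.005, 1.864]
force: [0.3, 0.1, -0.5]
opening: 0.998
grasp_force: 0.0
```

Request:
{"method": "arm_command", "body": {"targets": [[1, 0.2, 0, -0.4, 0, 0, 0], [1, 0.39, 0, -0.6, 0, 0, 0], [1, 0.39, 0, -0.6, 0, 0, 0], [1, 0.39, 0, -0.6, 0, 0, 0]]}}

```text
t: 18.62
tool_pos: [542.2, -152.2, 225.1]
orientation: [-3.14, -0.001, 1.864]
force: [-0.4, 0.0, 0.6]
opening: 0.998
grasp_force: 0.0
```

```bash
python3 - <<'E'
from h import *
c,K,T=grab("wrist");pickle.dump((c,K,T),open("w2.pkl","wb"));cv2.imwrite("pics/w8.png",c);print(arm.sense()["tool_pos"])
E
python3 sp.py
```

```text
[ 542.01959138 -152.28165258  224.71834533]
[[1, 232, 56], [1, 237, 57], [1, 237, 56], [1, 240, 101], [1, 238, 119], [1, 231, 118]]
[309 207  20  50 844]
310 327 312 326
from top [ 552.3 -187.1  119. ] from base [ 553.3 -189.4   42. ]
[[262 205  50  21 928]
 [327 205  50  21 962]]
bar ((552.8124389648438, -187.71624755859375), (117.76850128173828, 21.6496524810791), 16.855976104736328)
rest(+wall) ((554.5164184570312, -187.64825439453125), (149.47451782226562, 69.61259460449219), 16.838823318481445)
270 183 240 207 225
290 183 239 206 225
350 182 239 206 225
370 182 239 206 225
200 248 393
235 251 391
```

View pics/w8.png

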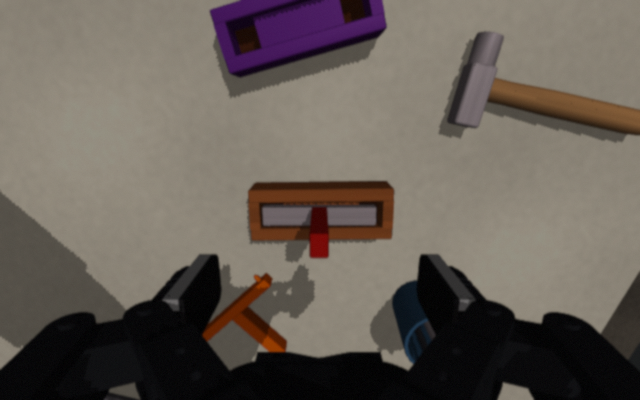

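The spanner stands upright in its rest: bar at (262-377, 205-226), same pose as at the start. The hammer and the visible pot look unmoved, and the gripper is clear. I hand in.

```bash
python3 -c "from cell import ticket;print(ticket.sign_off())"
```

```text
the job is handed in; nothing more can be done
None
```

The ring was turned clockwise about 0.7 rad to its stop (torque rose from 0.45 to 1.7 N m), the spanner stands upright back in its rest, and the job was handed in at about 18.7 s.

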